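# Knock a jammed ball out of a bottle neck

## Task

A steel ball is jammed in the neck of the square bottle that lies on its side, because the collar at its rim has slipped downward. Pick the bottle up, tip it neck down and tap the underside of its rim on the tray's raised steel knock bar, mouth over the tray, until the ball drops into the tray, then lay the bottle back down on the table beside the tray, on its side.

Things in the scene. Friction and masses are not known exactly. Their poses are not given: they have to be found in the camera images.
- bottle_mid (a point): Centre of the body of the square grey metal bottle that lies on its flat side: body 64 mm long (x) by 48 by 48 mm, 0.2 kg; this point is 24 mm over the table. x points along the round neck (25 mm across, 18 mm long) to the mouth, z up as it lies. Tip it neck down by 20 to 40 degrees to tap. The taller, black-capped square bottle that stands is not to be used.
- rim (a point): Centre of the collar that forms the rim: a round steel ring 31 mm across, 12 mm long, hole 18 mm. Axes as the bottle's. It has slipped 6 to 7 mm down, toward the bottle's underside (-z): in line with the neck it would be 57 mm from bottle_mid along x at z = 0. It slides along z with 3 N friction and stays put; tapped up from below to within 3 mm of in line (where it stops), it lets the ball out.
- bar_top (a point): Middle of the top face of the knock bar, 50 mm above the table: a steel bar 14 mm thick (x) and 120 mm long (y) across one end of the tray. x is level and points from the bar over the tray. Bar and tray are fixed to the table. Two small flat feet reach 33 mm behind the bar.
- ball_center (a point): Centre of the steel ball, 14 mm across, 22 g; at first inside the bottle's neck behind the collar, at last in the tray.
- knock_tray: The open grey tray with its knock bar, one fixed piece. Origin on the table under the middle of the bar, axes as the bar's; the tray's floor (3 mm thick) reaches from x = 7 to 127 mm, y = -57 to 57 mm; its walls are 34 mm high.
Mind the look-alikes: they are no part of the job. What is shaped like the part that bears bottle_mid but blue or yellow is not meant.

How it is judged:
By the outcome, as a careful person would: the job done as asked, in the order asked, and still so for the second after the job is handed in, with the robot touching nothing.
It also fails if it takes over 42 s, if anything falls off the work surface, if the arm or the gripper's body presses on something with over 40 N, if the wrist force passes 120 N, or if a joint passes its speed limit or range.

## Robot

A 7-joint arm with a two-finger parallel gripper is mounted at the origin on a cart in front of the work surface, level with it; the furniture and walls round the work are solid. World frame = base frame: x ahead of the robot, y to its left, z up, the work surface at z = 0. Lengths are in m, angles in rad, forces in N, time in s.
With the tool pointing down it reaches from about 0.425 to 0.875 m from the base axis. Payload 4.7 kg.
Tool frame: the origin (TCP) lies at the very end of the fingers, on their centre line; the grasp point (between the pads) lies 19 mm behind it; z points along the fingers, y is the line along which they close (so a half turn about z gives the same grasp; the last joint's range is limited). The gripper opens to 87 mm and grips with 3 to 60 N. Pads are 19 mm wide; open, the fingers measure 117 mm over their backs; the gripper's body (75 mm by 190 mm) begins 51 mm behind the grasp point.
Start: joints at [-1.193, 0.321, -0.07, 1.45, 0.023, 1.371, -0.057], TCP at [0.231, 0.607, 0.223] pointing down, gripper open.
Joint ranges: [-2.86, 2.86], [-0.3, 2.09], [-1.38, 1.24], [0.06, 2.45], [-1.56, 4.7], [0.09, 2.05], [-2.69, 2.69]. Speed limits (rad/s): [2.57, 2.57, 3.14, 3.14, 3.14, 3.14, 3.14].

## Interface

Orientations are given as a rotation vector (axis times angle).
In Python, from bench import ctrl gives the robot as it stands.
- The arm moves only by the tool jog_arm, never from a script. Its argument "commands" is a list of rows, each a list of 7 numbers: the opening, from 0 (shut) to 1 (fully open), then the shift along the world's x, y, z scaled (see below), then the turn, a rotation vector about the world's x, y, z scaled (see below). A call has exactly 5 rows; each row is the pose to reach, as a shift and turn from the pose commanded when the call began; what a row does not reach only later rows make up. The controller multiplies each number of a shift by 0.5 m and each number of a turn by 30 degrees. A row lasts 1/12 s, in which the tool goes at most 41.7 mm and 7.16 degrees, less where a joint would pass 70% of its speed; a pose out of reach is approached as far as the arm can. A call with a number of a shift or a turn outside -1 to 1 is refused whole. A call with a gripper value outside its range is refused whole. The fingers move at their own pace and stop on an object; "grip_force" is the grip in N (left out, the last holds). Time passes only in rows, so rows that repeat a pose let the fingers close, or fill a call up. It gives the time, the measured TCP pose, the force, the opening and the grip force at its end, in the units of the state.
- ctrl.get_state(): the state, without advancing time (a new reading comes with each control period).
- ctrl.get_image(name): name is "scene" or "top" or "wrist"; returns a dict with "frame" (480x640x3 uint8, red, green, blue), "vfov" (degrees; the focal length in pixels is half the picture's height over the tangent of half this angle, whatever the lens; pixels are square), "cx", "cy" (the principal point, pixels), "camera_from_world" (4x4, takes a point from world to camera coordinates); the wrist camera has in their place "mount" (4x4, takes a point from camera to tool coordinates, whose origin is the TCP and whose axes are the flange's). Camera axes: x right, y down, z forward; pixel columns grow to the right and rows downward; lengths in m; the calibration is good to about 2 mm. A picture is of the moment at which its call begins: read the wrist's pose just before it. There is no depth.
- ctrl.close_job(): hands the job in; it is judged then, once.
The state is a dict: "time": time; "joint_positions": joint angles; "qd": joint speeds; "joint_torque": joint torques, N m; "position": TCP position; "tool_rot": TCP orientation; "ft_force": force on the tool from outside, world axes, zero at the start; "torque": the same for the moment, N m; "grip_width": opening from 0.0 (shut) to 1.0 (fully open); "grip_force": force on a finger pad.
Only numpy, scipy, OpenCV 4.12 (cv2) and the standard library are available. Lean on these libraries where they do the work, as an engineer would, in place of code of your own. Each camera call takes 0.05 s, during which the arm holds its last target. There are 200 camera calls.

## Working session

There is one attempt and no reset: what is moved stays moved. The work goes in short steps, Python scripts to look and compute and a tool call to move; the robot and the scene stay as the last step left them, time stands still between calls to the robot, and variables do not carry over. Pictures are saved under pics/ and viewed, at most 10 in all, crops included, and the job is handed in when it is done.

Besides the shell and the picture viewer there is one more tool, called after ">>>" by a JSON object that holds its "op" and its "data", one argument or row to a line. jog_arm: Moves the arm, as the interface text tells. Shifts and turns lie within -1 to 1; 1 stands for 0.5 m of shift or 30 degrees of turn. Its arguments: {"type":"object","properties":{"commands":{"type":"array","items":{"type":"array","items":{"type":"number","minimum":-1,"maximum":1}}},"grip_force":{"type":"number"}},"required":["commands"]}

```bash
mkdir -p pics; ls
python3 - <<'E'
from bench import ctrl
import cv2,json,numpy as np
s=ctrl.get_state();print(s)
for n in("scene","top"):
    d=ctrl.get_image(n);cv2.imwrite(f"pics/{n}0.png",d["frame"][:,:,::-1]);print(n,d["vfov"],d["cx"],d["cy"],np.round(d["camera_from_world"],4).tolist())
E
```

```text
pics
{'time': 0.0, 'joint_positions': array([-1.19291041,  0.32179451, -0.07010105,  1.45166645,  0.0225785 ,
        1.37080235, -0.05687829]), 'qd': array([ 0.00057028, -0.00158659, -0.00248014,  0.00190947, -0.00088019,
       -0.00187621,  0.00166537]), 'joint_torque': array([ 3.26587924e-04, -4.91282916e+01, -4.03997898e-01, -3.12536466e+01,
       -6.40934589e-02,  4.35192743e-02,  1.79311501e-04]), 'position': array([0.23111315, 0.60693371, 0.22148443]), 'tool_rot': array([-5.68141133e-01, -3.08951790e+00,  2.92823434e-03]), 'ft_force': array([0.02591678, 0.42179444, 0.29220105]), 'torque': array([ 0.03304317, -0.00736487, -0.01948274]), 'grip_force': 0.0, 'grip_width': 0.9982024778601938}
scene 52.37244516135092 313.00251217547174 243.61836826603667 [[0.738, -0.6746, -0.0159, -0.2888], [-0.4076, -0.427, -0.8072, 0.3687], [0.5377, 0.6022, -0.5901, 0.4966], [0.0, 0.0, 0.0, 1.0]]
top 42.76729239165202 335.0356811176842 232.2030362615326 [[0.0461, -0.9989, 0.0003, 0.1502], [-0.9742, -0.045, -0.2212, 0.5699], [0.221, 0.0099, -0.9752, 0.886], [0.0, 0.0, 0.0, 1.0]]
```

View pics/top0.png

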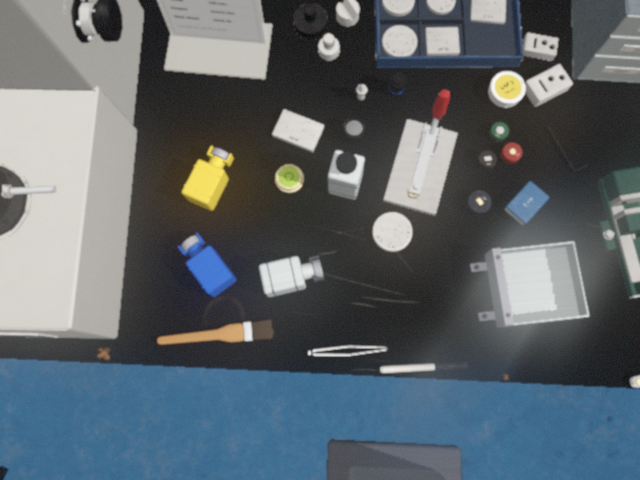

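View pics/scene0.png

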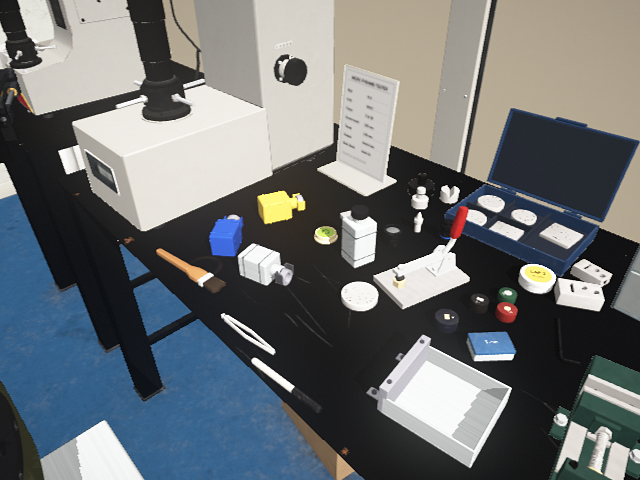

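```bash
cat > h.py <<'E'
import numpy as np
from bench import ctrl
def ray(d,u,v,z):
    f=240/np.tan(np.radians(d["vfov"]/2));M=d["camera_from_world"];R=M[:3,:3];C=-R.T@M[:3,3]
    r=R.T@np.array([(u-d["cx"])/f,(v-d["cy"])/f,1]);return C+r*(z-C[2])/r[2]
E
python3 - <<'E'
from h import *
import cv2
d=ctrl.get_image("top");f=d["frame"][:,:,::-1]
a=cv2.resize(f[240:315,250:340],None,fx=6,fy=6,interpolation=2)
b=cv2.resize(f[230:335,460:600],None,fx=5,fy=5,interpolation=2)[:, :]
c=np.zeros((600,800,3),np.uint8)
a=cv2.resize(f[245:305,250:340],None,fx=4,fy=4,interpolation=2);b=cv2.resize(f[235:330,465:595],None,fx=3.5,fy=3.5,interpolation=2)
c[:240,:360]=a;c[250:250+b.shape[0],:b.shape[1]]=b[:350]
cv2.imwrite("pics/crop1.png",c)
for n,p,z in [("body",(283,276),.048),("neckend",(318,268),.02),("bar",(494,287),.05),("tablenear",(330,375),0),("stand",(346,190),0)]: print(n,ray(d,*p,z).round(4))
E
```

```text
body [0.4927 0.2539 0.048 ]
neckend [0.5124 0.2013 0.02  ]
bar [ 0.4903 -0.0723  0.05  ]
tablenear [0.3464 0.1743 0.    ]
stand [0.6505 0.1619 0.    ]
```

View pics/crop1.png

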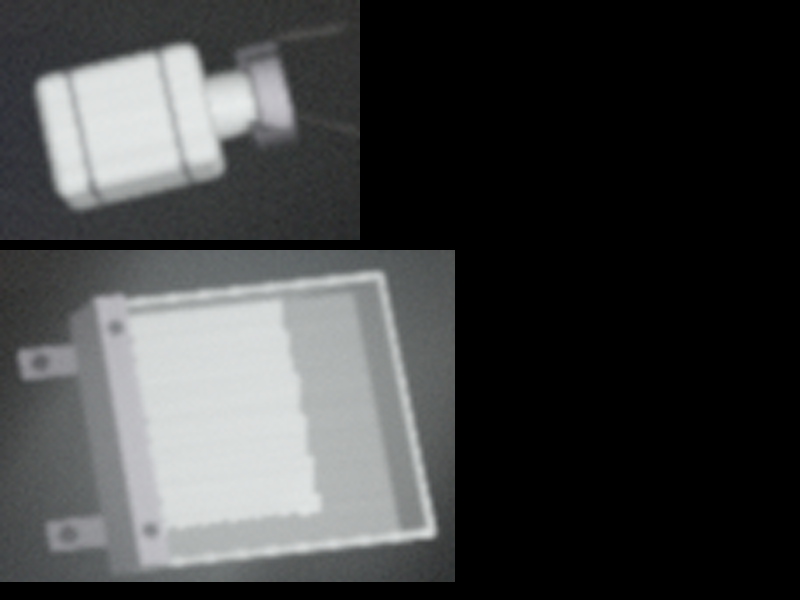

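Run:
```python
from h import *
from scipy.spatial.transform import Rotation as Ro
d=ctrl.get_image("top")
B=[ray(d,250+x/4,245+y/4,.048) for x,y in[(38,78),(197,45),(222,165),(62,192)]]
T=[ray(d,465+x/3.5,235+(y-250)/3.5,.05) for x,y in[(97,297),(125,294),(168,563),(140,567)]]
for n,P in(("bottle",B),("bar",T)):
    P=np.array(P);print(n,P.mean(0).round(4),[round(float(np.linalg.norm(P[i]-P[i-1])),4) for i in range(4)])
    l=(P[1]+P[2]-P[0]-P[3])/2;w=(P[0]+P[1]-P[2]-P[3])/2
    print("angles x-axis",np.degrees(np.arctan2(l[1],l[0])).round(1),"y-axis",np.degrees(np.arctan2(w[1],w[0])).round(1))
print("neck end",ray(d,250+280/4,245+92/4,.024))
# yaw of tool
print(Ro.from_rotvec(ctrl.get_state()["tool_rot"]).as_matrix().round(3))
d=ctrl.get_image("wrist");print(d["mount"].round(4),d["vfov"],d["cx"],d["cy"])
```

```text
bottle [0.4944 0.2548 0.048 ] [0.0457, 0.0631, 0.0482, 0.0624]
angles x-axis -76.6 y-axis 15.4
bar [ 0.4926 -0.0859  0.05  ] [0.1201, 0.0127, 0.1197, 0.0124]
angles x-axis -80.3 y-axis 8.2
neck end [0.51184163 0.19797624 0.024     ]
[[-0.935  0.356 -0.   ]
 [ 0.356  0.935 -0.001]
 [-0.    -0.001 -1.   ]]
[[ 3.000e-04 -9.686e-01 -2.487e-01  6.740e-02]
 [ 1.000e+00 -0.000e+00  1.400e-03 -7.000e-04]
 [-1.400e-03 -2.487e-01  9.686e-01 -1.617e-01]
 [ 0.000e+00  0.000e+00  0.000e+00  1.000e+00]] 60.31201984783293 319.2212262225608 239.50201826954293
```

>>> {"op": "jog_arm", "data": {
  "commands": [
    [1, 0.12, -0.36, 0, 0, 0, -0.6],
    [1, 0.12, -0.36, 0, 0, 0, -0.6],
    [1, 0.12, -0.36, 0, 0, 0, -0.6],
    [1, 0.12, -0.36, 0, 0, 0, -0.6],
    [1, 0.12, -0.36, 0, 0, 0, -0.6]
  ]
}}

```text
time: 0.67
position: [0.2936, 0.4227, 0.2226]
tool_rot: [1.051, 2.959, -0.002]
ft_force: [0.3, -0.2, -0.1]
grip_width: 0.999
grip_force: 0.0
```

>>> {"op": "jog_arm", "data": {
  "commands": [
    [1, 0.16, -0.3, -0.02, 0, 0, -0.6],
    [1, 0.16, -0.3, -0.02, 0, 0, -0.6],
    [1, 0.16, -0.3, -0.02, 0, 0, -0.6],
    [1, 0.16, -0.3, -0.02, 0, 0, -0.6],
    [1, 0.16, -0.3, -0.02, 0, 0, -0.6]
  ]
}}

```text
time: 1.08
position: [0.3753, 0.2696, 0.2125]
tool_rot: [1.509, 2.752, -0.003]
ft_force: [-0.2, -0.7, 0.6]
grip_width: 0.996
grip_force: 0.0
```

>>> {"op": "jog_arm", "data": {
  "commands": [
    [1, 0.246, -0.044, -0.02, 0, 0, -0.6],
    [1, 0.246, -0.044, -0.02, 0, 0, -0.6],
    [1, 0.246, -0.044, -0.02, 0, 0, -0.6],
    [1, 0.246, -0.044, -0.02, 0, 0, -0.6],
    [1, 0.246, -0.044, -0.02, 0, 0, -0.6]
  ]
}}

```text
time: 1.5
position: [0.4957, 0.254, 0.2014]
tool_rot: [1.913, 2.491, -0.004]
ft_force: [0.2, -0.7, -0.4]
grip_width: 1.001
grip_force: 0.0
```

```bash
cat >> h.py <<'E'
from scipy.spatial.transform import Rotation as Ro
def wrist():
    s=ctrl.get_state();d=ctrl.get_image("wrist")
    T=np.eye(4);T[:3,:3]=Ro.from_rotvec(s["tool_rot"]).as_matrix();T[:3,3]=s["position"]
    d["camera_from_world"]=np.linalg.inv(T@d["mount"]);return s,d
E
python3 - <<'E'
from h import *
import cv2
s,d=wrist();cv2.imwrite("pics/w1.png",d["frame"][:,:,::-1])
R=Ro.from_rotvec(s["tool_rot"]).as_matrix();print(s["time"],s["position"],np.degrees(np.arctan2(R[1,1],R[0,1])),s["joint_positions"].round(2))
E
```

```text
1.5 [0.49569501 0.25398149 0.20135853] 14.960074108954622 [-0.8   0.14  0.31  1.73 -0.04  1.29 -0.22]
```

View pics/w1.png

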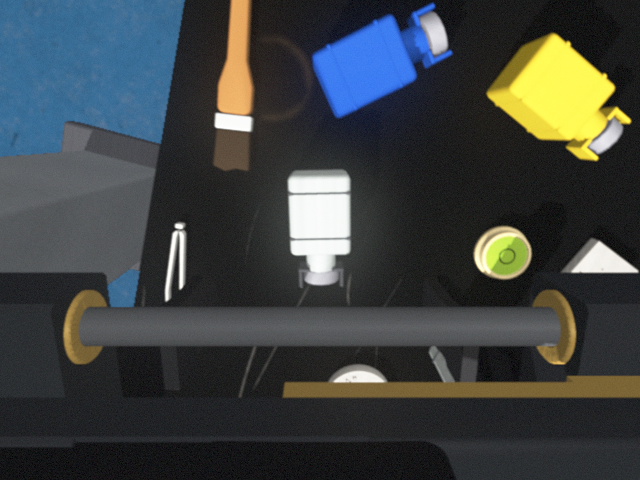

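Run:
```python
from h import *
import cv2
s,d=wrist()
g=cv2.cvtColor(d["frame"],cv2.COLOR_RGB2GRAY)
print(g[160:262:2,320].tolist()); print(g[200,280:360:2].tolist())
for p in[(288,212),(351,212),(320,170),(320,254),(320,190)]: print(p,ray(d,*p,.048).round(4))
M=d["camera_from_world"];print(-M[:3,:3].T@M[:3,3])
```

```text
[49, 54, 53, 56, 56, 57, 97, 139, 141, 171, 226, 248, 251, 250, 251, 251, 252, 239, 152, 251, 251, 250, 251, 251, 252, 251, 251, 251, 251, 252, 251, 251, 251, 251, 251, 251, 251, 251, 251, 252, 208, 206, 252, 251, 251, 251, 251, 251, 247, 250, 252]
[63, 63, 66, 62, 63, 144, 240, 249, 250, 250, 249, 246, 248, 249, 249, 250, 250, 249, 250, 249, 251, 250, 250, 249, 250, 249, 249, 249, 248, 249, 250, 250, 249, 248, 239, 210, 106, 63, 63, 57]
(288, 212) [0.4685 0.2568 0.048 ]
(351, 212) [0.5156 0.2696 0.048 ]
(320, 170) [0.484  0.2944 0.048 ]
(320, 254) [0.5013 0.2306 0.048 ]
(320, 190) [0.4879 0.2798 0.048 ]
[0.47674917 0.31996689 0.36341828]
```

>>> {"op": "jog_arm", "data": {
  "commands": [
    [1, 0, 0.008, -0.07, 0, 0, 0],
    [1, 0, 0.008, -0.14, 0, 0, 0],
    [1, 0, 0.008, -0.2, 0, 0, 0],
    [1, 0, 0.008, -0.26, 0, 0, 0],
    [1, 0, 0.008, -0.26, 0, 0, 0]
  ]
}}

```text
time: 2.02
position: [0.4885, 0.2586, 0.0674]
tool_rot: [-1.902, -2.495, 0.015]
ft_force: [-1.8, -0.8, -0.6]
grip_width: 0.999
grip_force: 0.0
```

>>> {"op": "jog_arm", "data": {
  "commands": [
    [1, 0, 0, -0.05, 0, 0, 0],
    [1, 0, 0, -0.09, 0, 0, 0],
    [1, 0, 0, -0.126, 0, 0, 0],
    [1, 0, 0, -0.126, 0, 0, 0],
    [1, 0, 0, -0.126, 0, 0, 0]
  ]
}}

```text
time: 2.43
position: [0.4938, 0.2604, 0.0108]
tool_rot: [-1.907, -2.496, -0.001]
ft_force: [-0.0, 0.4, 1.0]
grip_width: 1.001
grip_force: 0.0
```

>>> {"op": "jog_arm", "data": {
  "commands": [
    [0, 0, 0, 0, 0, 0, 0],
    [0, 0, 0, 0, 0, 0, 0],
    [0, 0, 0, 0, 0, 0, 0],
    [0, 0, 0, 0, 0, 0, 0],
    [0, 0, 0, 0, 0, 0, 0]
  ],
  "grip_force": 45
}}

```text
time: 2.85
position: [0.4946, 0.2597, 0.0103]
tool_rot: [1.909, 2.495, 0.002]
ft_force: [0.1, 0.8, -0.0]
grip_width: 0.703
grip_force: 0.0
```

>>> {"op": "jog_arm", "data": {
  "commands": [
    [0, 0, 0, 0, 0, 0, 0],
    [0, 0, 0, 0, 0, 0, 0],
    [0, 0, 0, 0, 0, 0, 0],
    [0, 0, 0, 0, 0, 0, 0],
    [0, 0, 0, 0, 0, 0, 0]
  ]
}}

```text
time: 3.27
position: [0.4944, 0.2595, 0.0097]
tool_rot: [1.909, 2.495, 0.0]
ft_force: [-0.5, -0.4, 1.3]
grip_width: 0.55
grip_force: 44.9
```

>>> {"op": "jog_arm", "data": {
  "commands": [
    [0, 0, 0, 0.06, 0, 0, 0],
    [0, 0, 0, 0.12, 0, 0, 0],
    [0, 0, 0, 0.2, 0, 0, 0],
    [0, 0, 0, 0.27, 0, 0, 0],
    [0, 0, 0, 0.34, 0, 0, 0]
  ]
}}

```text
time: 3.68
position: [0.4938, 0.259, 0.1807]
tool_rot: [-1.909, -2.495, 0.001]
ft_force: [1.0, 0.8, -2.3]
grip_width: 0.546
grip_force: 44.9
```

>>> {"op": "jog_arm", "data": {
  "commands": [
    [0, -0.002, -0.06, 0, 0, 0, -0.05],
    [0, -0.004, -0.12, 0, 0, 0, -0.1],
    [0, -0.006, -0.18, 0, 0, 0, -0.15],
    [0, -0.008, -0.24, 0, 0, 0, -0.217],
    [0, -0.008, -0.3, 0, 0, 0, -0.217]
  ]
}}

```text
time: 4.1
position: [0.4894, 0.108, 0.1789]
tool_rot: [-2.049, -2.381, 0.001]
ft_force: [0.2, 0.5, -2.8]
grip_width: 0.547
grip_force: 44.9
```

>>> {"op": "jog_arm", "data": {
  "commands": [
    [0, -0.002, -0.06, 0, 0.198, 0.03, 0],
    [0, -0.004, -0.13, 0, 0.396, 0.06, 0],
    [0, -0.006, -0.2, 0, 0.594, 0.089, 0],
    [0, -0.007, -0.27, 0, 0.792, 0.118, 0],
    [0, -0.007, -0.313, 0, 0.989, 0.148, 0]
  ]
}}

```text
time: 4.52
position: [0.487, -0.05, 0.1811]
tool_rot: [-1.764, -2.052, -0.484]
ft_force: [0.9, -0.0, -3.0]
grip_width: 0.55
grip_force: 44.9
```

>>> {"op": "jog_arm", "data": {
  "commands": [
    [0, 0, 0, -0.05, 0, 0, 0],
    [0, 0, 0, -0.08, 0, 0, 0],
    [0, 0, 0, -0.11, 0, 0, 0],
    [0, 0, 0, -0.11, 0, 0, 0],
    [0, 0, 0, -0.11, 0, 0, 0]
  ]
}}

```text
time: 4.93
position: [0.4863, -0.0447, 0.1242]
tool_rot: [-1.759, -2.053, -0.472]
ft_force: [-0.0, -0.1, -1.9]
grip_width: 0.546
grip_force: 44.9
```

Run:
```python
from h import *
import cv2
s=ctrl.get_state();d=ctrl.get_image("top");e=ctrl.get_image("scene")
c=np.zeros((600,800,3),np.uint8)
a=cv2.resize(d["frame"][200:340,400:600],(500,350),interpolation=2);b=cv2.resize(e["frame"][300:460,330:530],(300,240),interpolation=2)
b=cv2.resize(e["frame"][230:430,330:480],(300,400),interpolation=2)
c[:350,:500]=a;c[:400,500:]=b;cv2.imwrite("pics/hov.png",c[:,:,::-1])
R=Ro.from_rotvec(s["tool_rot"]).as_matrix();print(s["time"],s["position"],R.round(3).tolist(),s["joint_positions"].round(2),s["grip_width"])
```

```text
4.9333 [ 0.48632729 -0.04471397  0.12415219] [[-0.133, 0.988, -0.077], [0.855, 0.154, 0.495], [0.501, -0.0, -0.865]] [-0.24  0.31  0.71  1.86 -0.62  1.43  0.85] 0.5455870456612306
```

View pics/hov.png

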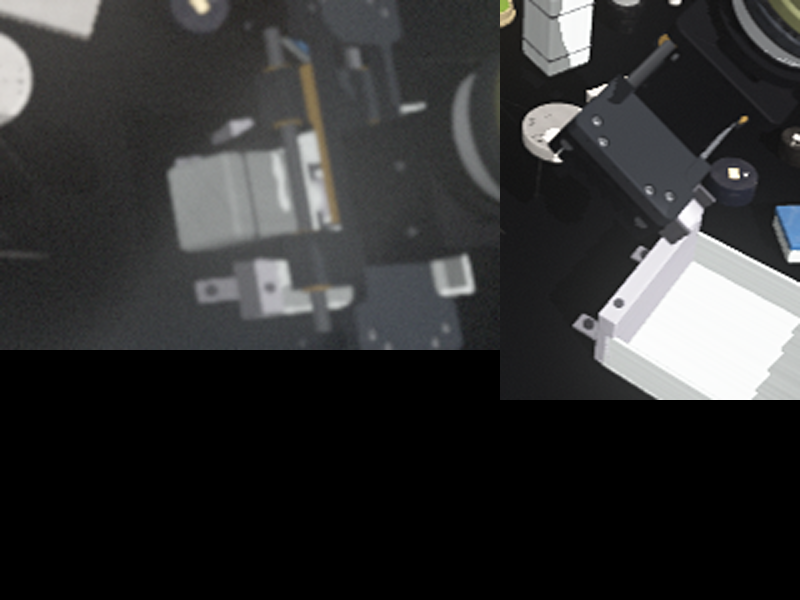

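```bash
cat >> h.py <<'E'
def proj(d,P):
    f=240/np.tan(np.radians(d["vfov"]/2));M=d["camera_from_world"];c=M[:3,:3]@P+M[:3,3];return np.array([d["cx"],d["cy"]])+f*c[:2]/c[2]
E
python3 - <<'E'
from h import *
import cv2
s=ctrl.get_state();d=ctrl.get_image("top")
R=Ro.from_rotvec(s["tool_rot"]).as_matrix()
bx,bz,by=-R[:,0],-R[:,2],R[:,1]
mid=s["position"]+.0143*bz
P=lambda x,y,z:mid+(x*bx+y*by+z*bz)/1000
for q in[(-32,24,24),(-32,-24,24),(-32,24,-24),(-32,-24,-24)]:
    p=proj(d,P(*q)); print(q,p.round(1),"crop",((p-[400,200])*2.5).round(0))
print("seams",[((proj(d,P(x,0,24))-[400,200])*2.5).round(0) for x in(-23,23)])
u=np.array([.148,-.989,0]);bar=np.array([.4926,-.0859,.05])
for x in(51,57,63):
    w=P(x,0,-22)-bar;print(x,"along bar x",(w@u).round(4),"z above",w[2].round(4))
s,w=wrist();cv2.imwrite("pics/w2.png",w["frame"][:,:,::-1])
E
```

```text
(-32, 24, 24) [488.3 259. ] crop [221. 148.]
(-32, -24, 24) [494.1 294.3] crop [235. 236.]
(-32, 24, -24) [464.4 266. ] crop [161. 165.]
(-32, -24, -24) [469.6 299.7] crop [174. 249.]
seams [array([240., 191.]), array([300., 190.])]
51 along bar x -0.0005 z above 0.0435
57 along bar x 0.0047 z above 0.0405
63 along bar x 0.0099 z above 0.0375
```

View pics/w2.png

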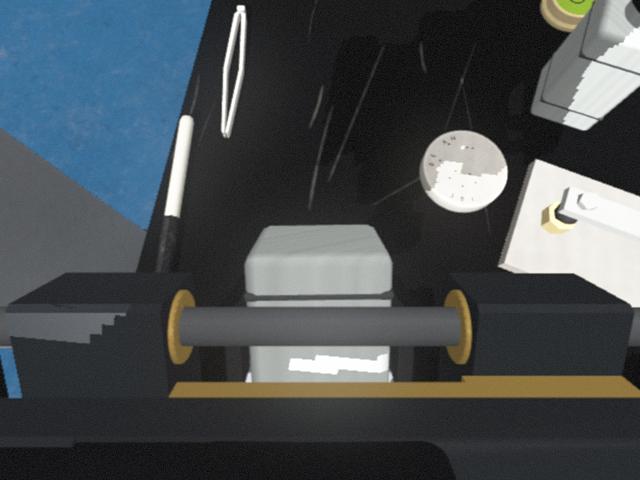

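>>> {"op": "jog_arm", "data": {
  "commands": [
    [0, 0, 0.004, -0.02, 0, 0, 0],
    [0, 0, 0.004, -0.04, 0, 0, 0],
    [0, 0, 0.004, -0.06, 0, 0, 0],
    [0, 0, 0.004, -0.068, 0, 0, 0],
    [0, 0, 0.004, -0.068, 0, 0, 0]
  ]
}}

```text
time: 5.55
position: [0.4857, -0.0447, 0.0889]
tool_rot: [-1.763, -2.05, -0.471]
ft_force: [0.5, -0.1, -2.2]
grip_width: 0.551
grip_force: 44.9
```

>>> {"op": "jog_arm", "data": {
  "commands": [
    [0, 0, 0, -0.002, 0, 0, 0],
    [0, 0, 0, -0.004, 0, 0, 0],
    [0, 0, 0, -0.006, 0, 0, 0],
    [0, 0, 0, -0.006, 0, 0, 0],
    [0, 0, 0, -0.006, 0, 0, 0]
  ]
}}

```text
time: 5.97
position: [0.487, -0.0451, 0.0878]
tool_rot: [-1.764, -2.053, -0.474]
ft_force: [-0.4, -0.5, -1.3]
grip_width: 0.551
grip_force: 44.9
```

>>> {"op": "jog_arm", "data": {
  "commands": [
    [0, 0, 0, -0.002, 0, 0, 0],
    [0, 0, 0, -0.004, 0, 0, 0],
    [0, 0, 0, -0.006, 0, 0, 0],
    [0, 0, 0, -0.006, 0, 0, 0],
    [0, 0, 0, -0.006, 0, 0, 0]
  ]
}}

```text
time: 6.38
position: [0.4869, -0.045, 0.0847]
tool_rot: [-1.764, -2.052, -0.474]
ft_force: [-0.8, -0.1, 0.0]
grip_width: 0.546
grip_force: 44.9
```

>>> {"op": "jog_arm", "data": {
  "commands": [
    [0, 0, 0, -0.002, 0, 0, 0],
    [0, 0, 0, -0.004, 0, 0, 0],
    [0, 0, 0, -0.004, 0, 0, 0],
    [0, 0, 0, -0.004, 0, 0, 0],
    [0, 0, 0, -0.004, 0, 0, 0]
  ]
}}

```text
time: 6.8
position: [0.4871, -0.045, 0.0828]
tool_rot: [-1.764, -2.053, -0.475]
ft_force: [-0.8, 0.8, 1.3]
grip_width: 0.55
grip_force: 44.9
```

>>> {"op": "jog_arm", "data": {
  "commands": [
    [0, 0, 0, -0.002, 0, 0, 0],
    [0, 0, 0, -0.004, 0, 0, 0],
    [0, 0, 0, -0.004, 0, 0, 0],
    [0, 0, 0, -0.004, 0, 0, 0],
    [0, 0, 0, -0.004, 0, 0, 0]
  ]
}}

```text
time: 7.22
position: [0.4869, -0.0451, 0.0805]
tool_rot: [-1.764, -2.053, -0.474]
ft_force: [-0.2, 0.9, 1.8]
grip_width: 0.549
grip_force: 44.9
```

>>> {"op": "jog_arm", "data": {
  "commands": [
    [0, 0, 0, -0.002, 0, 0, 0],
    [0, 0, 0, -0.004, 0, 0, 0],
    [0, 0, 0, -0.004, 0, 0, 0],
    [0, 0, 0, -0.004, 0, 0, 0],
    [0, 0, 0, -0.004, 0, 0, 0]
  ]
}}

```text
time: 7.63
position: [0.4868, -0.0451, 0.0785]
tool_rot: [-1.764, -2.052, -0.474]
ft_force: [0.1, -0.1, -0.6]
grip_width: 0.543
grip_force: 44.9
```

>>> {"op": "jog_arm", "data": {
  "commands": [
    [0, 0, 0, -0.002, 0, 0, 0],
    [0, 0, 0, -0.003, 0, 0, 0],
    [0, 0, 0, -0.003, 0, 0, 0],
    [0, 0, 0, -0.003, 0, 0, 0],
    [0, 0, 0, -0.003, 0, 0, 0]
  ]
}}

```text
time: 8.05
position: [0.4867, -0.045, 0.077]
tool_rot: [-1.764, -2.052, -0.474]
ft_force: [0.4, 0.2, 0.8]
grip_width: 0.552
grip_force: 44.9
```

Run:
```python
from h import *
import cv2
print([ctrl.get_state()["ft_force"].round(1).tolist()])
e=ctrl.get_image("scene");d=ctrl.get_image("top");c=np.zeros((600,800,3),np.uint8)
c[:600,:450]=cv2.resize(e["frame"][300:480,370:520],None,fx=3,fy=3,interpolation=2)[:600] if 0 else cv2.resize(e["frame"][280:480,370:520],(450,600),interpolation=2)
c[:300,450:]=cv2.resize(d["frame"][230:350,470:610],(350,300),interpolation=2)
cv2.imwrite("pics/tap1.png",c[:,:,::-1])
```

```text
[[0.4, 0.2, 0.8]]
```

View pics/tap1.png

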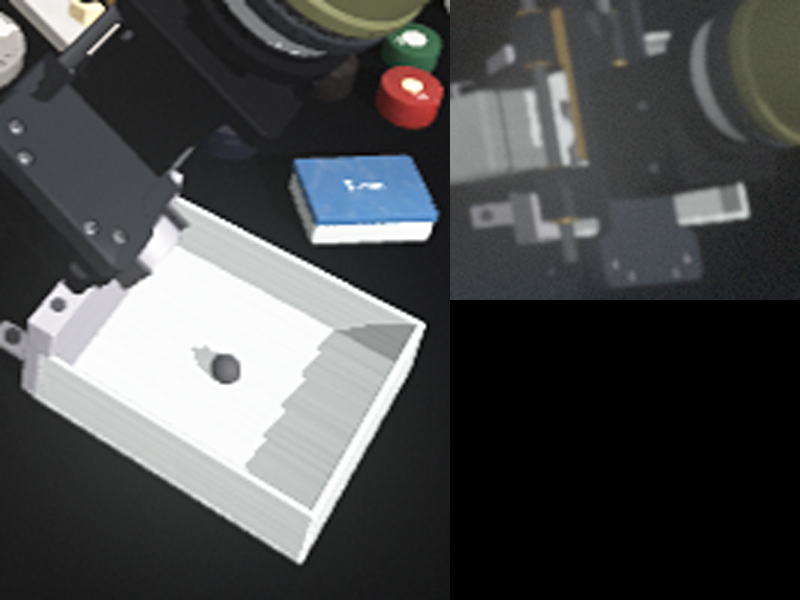

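>>> {"op": "jog_arm", "data": {
  "commands": [
    [0, 0, 0, 0.05, 0, 0, 0],
    [0, 0, 0, 0.11, 0, 0, 0],
    [0, 0, 0, 0.17, 0, 0, 0],
    [0, 0, 0, 0.206, 0, 0, 0],
    [0, 0, 0, 0.206, 0, 0, 0]
  ]
}}

```text
time: 8.57
position: [0.4885, -0.046, 0.1834]
tool_rot: [-1.765, -2.057, -0.479]
ft_force: [1.4, -0.0, -2.8]
grip_width: 0.552
grip_force: 44.9
```

>>> {"op": "jog_arm", "data": {
  "commands": [
    [0, -0.01, 0.06, 0, -0.198, -0.03, 0],
    [0, -0.02, 0.12, 0, -0.396, -0.06, 0],
    [0, -0.034, 0.18, 0, -0.594, -0.089, 0],
    [0, -0.034, 0.24, 0, -0.792, -0.118, 0],
    [0, -0.034, 0.29, 0, -0.989, -0.148, 0]
  ]
}}

```text
time: 8.98
position: [0.469, 0.1006, 0.1798]
tool_rot: [2.046, 2.378, -0.001]
ft_force: [0.6, -0.1, -3.5]
grip_width: 0.55
grip_force: 44.9
```

>>> {"op": "jog_arm", "data": {
  "commands": [
    [0, 0, 0, -0.05, 0, 0, 0],
    [0, 0, 0, -0.11, 0, 0, 0],
    [0, 0, 0, -0.17, 0, 0, 0],
    [0, 0, 0, -0.24, 0, 0, 0],
    [0, 0, 0, -0.24, 0, 0, 0]
  ]
}}

```text
time: 9.4
position: [0.463, 0.098, 0.0527]
tool_rot: [-2.042, -2.379, 0.021]
ft_force: [-2.5, -0.7, -2.2]
grip_width: 0.547
grip_force: 44.9
```

Run:
```python
from h import *
s=ctrl.get_state();print(s["time"],s["position"],Ro.from_rotvec(s["tool_rot"]).as_matrix().round(3).tolist(),s["ft_force"])
d=ctrl.get_image("top");print(ray(d,393,232,.01),ray(d,375,232,.01))
```

```text
9.4 [0.46300071 0.09799621 0.05265015] [[-0.151, 0.988, -0.014], [0.988, 0.151, -0.006], [-0.004, -0.014, -1.0]] [-2.47008262 -0.70977584 -2.15526928]
[0.57933429 0.08192232 0.01      ] [0.57797242 0.11140849 0.01      ]
```

>>> {"op": "jog_arm", "data": {
  "commands": [
    [0, 0, 0, -0.03, 0, 0, 0],
    [0, 0, 0, -0.06, 0, 0, 0],
    [0, 0, 0, -0.085, 0, 0, 0],
    [0, 0, 0, -0.085, 0, 0, 0],
    [0, 0, 0, -0.085, 0, 0, 0]
  ]
}}

```text
time: 9.87
position: [0.4702, 0.0999, 0.0184]
tool_rot: [2.048, 2.382, 0.0]
ft_force: [0.3, 0.5, -1.7]
grip_width: 0.548
grip_force: 44.9
```

>>> {"op": "jog_arm", "data": {
  "commands": [
    [0, 0, 0, -0.001, 0, 0, 0],
    [0, 0, 0, -0.002, 0, 0, 0],
    [0, 0, 0, -0.004, 0, 0, 0],
    [0, 0, 0, -0.004, 0, 0, 0],
    [0, 0, 0, -0.004, 0, 0, 0]
  ]
}}

```text
time: 10.28
position: [0.47, 0.1001, 0.016]
tool_rot: [2.047, 2.382, 0.001]
ft_force: [0.2, -0.2, -1.1]
grip_width: 0.551
grip_force: 44.9
```

>>> {"op": "jog_arm", "data": {
  "commands": [
    [0, 0, 0, -0.002, 0, 0, 0],
    [0, 0, 0, -0.004, 0, 0, 0],
    [0, 0, 0, -0.006, 0, 0, 0],
    [0, 0, 0, -0.008, 0, 0, 0],
    [0, 0, 0, -0.008, 0, 0, 0]
  ]
}}

```text
time: 10.7
position: [0.4696, 0.0999, 0.0113]
tool_rot: [-2.048, -2.383, 0.001]
ft_force: [-0.2, -1.2, -2.5]
grip_width: 0.549
grip_force: 44.9
```

>>> {"op": "jog_arm", "data": {
  "commands": [
    [0, 0, 0, -0.001, 0, 0, 0],
    [0, 0, 0, -0.002, 0, 0, 0],
    [0, 0, 0, -0.003, 0, 0, 0],
    [0, 0, 0, -0.003, 0, 0, 0],
    [0, 0, 0, -0.003, 0, 0, 0]
  ]
}}

```text
time: 11.12
position: [0.4698, 0.1, 0.0101]
tool_rot: [2.048, 2.383, -0.0]
ft_force: [0.4, -0.3, -2.3]
grip_width: 0.547
grip_force: 44.9
```

Lower a last millimetre, release gently, then retreat.

>>> {"op": "jog_arm", "data": {
  "commands": [
    [0, 0, 0, -0.001, 0, 0, 0],
    [0, 0, 0, -0.002, 0, 0, 0],
    [0, 0, 0, -0.002, 0, 0, 0],
    [0, 0, 0, -0.002, 0, 0, 0],
    [0, 0, 0, -0.002, 0, 0, 0]
  ]
}}

```text
time: 11.53
position: [0.4699, 0.1, 0.0097]
tool_rot: [-2.048, -2.383, -0.0]
ft_force: [-2.3, -0.6, 5.3]
grip_width: 0.55
grip_force: 44.9
```

>>> {"op": "jog_arm", "data": {
  "commands": [
    [0.6, 0, 0, 0, 0, 0, 0],
    [0.65, 0, 0, 0, 0, 0, 0],
    [0.75, 0, 0, 0, 0, 0, 0],
    [0.75, 0, 0, 0, 0, 0, 0],
    [0.75, 0, 0, 0, 0, 0, 0]
  ]
}}

```text
time: 11.95
position: [0.4699, 0.1, 0.009]
tool_rot: [2.047, 2.382, 0.0]
ft_force: [-0.2, 0.6, 0.0]
grip_width: 0.73
grip_force: 0.0
```

>>> {"op": "jog_arm", "data": {
  "commands": [
    [0.75, 0, 0, 0, 0, 0, 0],
    [0.75, 0, 0, 0.03, 0, 0, 0],
    [0.75, 0, 0, 0.08, 0, 0, 0],
    [0.75, 0, 0, 0.14, 0, 0, 0],
    [0.75, 0, 0, 0.2, 0, 0, 0]
  ]
}}

```text
time: 12.37
position: [0.4692, 0.0996, 0.1097]
tool_rot: [-2.048, -2.382, 0.002]
ft_force: [1.6, 0.9, 0.2]
grip_width: 0.75
grip_force: 0.0
```

>>> {"op": "jog_arm", "data": {
  "commands": [
    [0.75, 0, 0.05, 0.08, 0, 0, 0],
    [0.75, 0, 0.1, 0.15, 0, 0, 0],
    [0.75, 0, 0.18, 0.2, 0, 0, 0],
    [0.75, 0, 0.25, 0.2, 0, 0, 0],
    [0.75, 0, 0.3, 0.2, 0, 0, 0]
  ]
}}

```text
time: 12.78
position: [0.4705, 0.2546, 0.2123]
tool_rot: [-2.045, -2.385, -0.011]
ft_force: [-0.1, 0.8, -0.2]
grip_width: 0.748
grip_force: 0.0
```

>>> {"op": "jog_arm", "data": {
  "commands": [
    [0.75, 0, 0.06, 0, 0, 0, 0],
    [0.75, 0, 0.12, 0, 0, 0, 0],
    [0.75, 0, 0.18, 0, 0, 0, 0],
    [0.75, 0, 0.18, 0, 0, 0, 0],
    [0.75, 0, 0.18, 0, 0, 0, 0]
  ]
}}

```text
time: 13.2
position: [0.4688, 0.3419, 0.2083]
tool_rot: [2.043, 2.387, -0.002]
ft_force: [-0.1, -1.4, 0.2]
grip_width: 0.749
grip_force: 0.0
```

Run:
```python
from h import *
import cv2
e=ctrl.get_image("scene");d=ctrl.get_image("top");c=np.zeros((600,800,3),np.uint8)
c[:450,:450]=cv2.resize(e["frame"][200:480,220:500],(450,450));c[:300,450:]=cv2.resize(d["frame"][215:350,340:600],(350,182))[:300] if 0 else cv2.resize(d["frame"][190:400,355:600],(350,300))
cv2.imwrite("pics/end.png",c[:,:,::-1])
```

```text
(no output)
```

View pics/end.png

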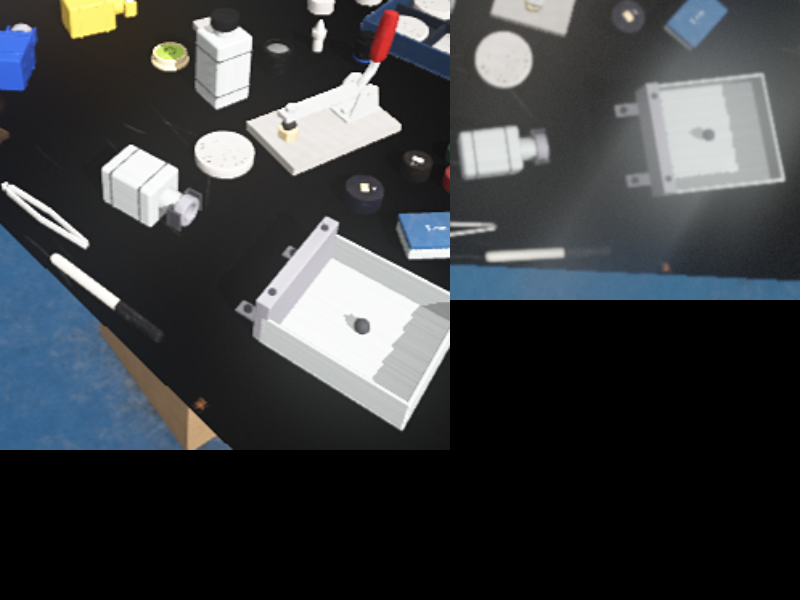

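The bottle lies on its side beside the tray (scene crop about (140,185)). The ball rests in the tray (scene crop about (361,325)).

```bash
python3 -c "
from bench import ctrl
print(ctrl.close_job())"
```

```text
the job is handed in; nothing more can be done
None
```

The job is handed in at about 13 s: the ball dropped into the tray, the bottle lies on its side on the table beside the tray, and the gripper is clear; I don't have the verdict. I freed the ball with one slow press of the rim on the knock bar at about 30° rather than repeated taps.

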